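# Charge the tandoor with a charcoal briquette through its rotary charger

## Robot

A 6-joint arm with a two-finger parallel gripper is mounted at the origin on the work surface. World frame = base frame: x ahead of the robot, y to its left, z up, the work surface at z = 0. Lengths are in m, angles in rad, forces in N, time in s.
With the tool pointing down it reaches from about 0.375 to 0.9 m from the base axis. Payload 3.1 kg.
Tool frame: the origin (TCP) lies midway between the tips of the shut fingers; the grasp point (between the pads) lies 19 mm behind it; z points along the fingers, y is the line along which they close (so a half turn about z gives the same grasp; the last joint's range is limited). The gripper opens to 87 mm and grips with 3 to 60 N. Pads are 19 mm wide; open, the fingers measure 117 mm over their backs; the gripper's body (75 mm by 190 mm) begins 51 mm behind the grasp point.
Start: joints at [1.147, 0.527, 1.433, -0, 1.181, -0.178], TCP at [0.151, 0.606, 0.198] pointing down, gripper open.
Joint ranges: [-3.08, 3.08], [-0.75, 2.2], [0.22, 2.44], [-1.43, 4.57], [0, 2.65], [-2.85, 2.85]. Speed limits (rad/s): [2.79, 2.79, 3.14, 3.14, 3.14, 3.14].

## Interface

Orientations are given as a unit quaternion [x, y, z, w].
In Python, from rig import robot gives the robot as it stands. The module is installed in compiled form; this text tells all that it offers.
- The arm moves only by the tool play_rows, never from a script. Its arguments are lists of equal length, an entry for each row: "gripper": the closure, from -1 (fully open) to 1 (shut); "delta_pos": the shift along the tool's x, y, z in cm, a list of three; "turn": the turn, a rotation vector about the tool's x, y, z in rad, a list of three. A call has 1 to 12 rows; each row is the pose to reach, as a shift and turn from the pose commanded when the call began, along the tool's axes at that moment; what a row does not reach only later rows make up. A row lasts 1/8 s, in which the tool goes at most 62.5 mm and 10.7 degrees, less where a joint would pass 70% of its speed; a pose out of reach is approached as far as the arm can. A call with a gripper value outside its range is refused whole. The fingers move at their own pace and stop on an object; "squeeze" is the grip in N (left out, the last holds). Time passes only in rows, so rows that repeat a pose let the fingers close. It gives the time, the measured TCP pose, the force, the opening and the grip force at its end, in the units of the state.
- robot.get_obs(): the state, without advancing time (a new reading comes with each control period).
- robot.camera(name): name is "side" or "top" or "wrist"; returns a dict with "color" (400x640x3 uint8, red, green, blue), "vfov" (degrees; the focal length in pixels is half the picture's height over the tangent of half this angle, whatever the lens; pixels are square), "cx", "cy" (the principal point, pixels), "R" (3x3) and "t" (3): a world point X has camera coordinates R X + t. Camera axes: x right, y down, z forward; pixel columns grow to the right and rows downward; lengths in m; the calibration is good to about 2 mm. A picture is of the moment at which its call begins. There is no depth.
- robot.hand_in(): hands the job in; it is judged then, once.
The state is a dict: "time": time; "q": joint angles; "joint_velocities": joint speeds; "joint_torque": joint torques, N m; "position": TCP position; "tool_rot": TCP orientation; "ft_force": force on the tool from outside, world axes, zero at the start; "moment": the same for the moment, N m; "grip_width": finger opening in m; "grip_force": force on a finger pad.
Only numpy, scipy, OpenCV 4.12 (cv2) and the standard library are available. Lean on these libraries where they do the work, as an engineer would, in place of code of your own. Each camera call takes 0.05 s, during which the arm holds its last target. There are 200 camera calls.

## Task

Take the black charcoal briquette out of the fuel tray and put it into the pocket of the charger's turntable without turning the turntable yet. Then turn the turntable clockwise by hand, one full turn until it comes firmly up against its stop, so that the briquette is carried round and drops through the outlet into the red firebox underneath. Leave the other pieces of fuel and the tableware as they are.

Things in the scene. Friction and masses are not known exactly. Their poses are not given: they have to be found in the camera images.
- briquette: black upright cylinder of pressed charcoal, 36 mm diameter, 40 mm tall, 45 g, standing in one of the three compartments of the fuel tray (which one varies). Origin: centre of its underside, z up its axis.
- fuel_tray: fixed steel tray, 88 (x) by 248 (y) by 16 mm high, floor 4 mm thick, three compartments side by side along its y, centres 81 mm apart. Origin: centre of its underside. Besides the briquette it holds an oak chunk and a firelighter. A fixed steel casserole, 90 mm tall with its lid standing open up to 300 mm high, is on the table farther out on the -y side.
- charger: fixed rotary charger: dark square deck plate 250 by 250 mm, top 90 mm above the table, on four legs, with the aluminium turntable on it. The deck has one outlet, 80 (x) by 84 (y) mm, centred 85 mm along the charger's +x from its middle, covered by the turntable except when the pocket is over it. Origin: on the turntable's axis, at table height; z up.
- turntable (a joint): angle of the turntable in rad, growing clockwise seen from above, from a hard stop at 0 to another hard stop, to be felt, a little past one full turn. It starts between 0 and 0.3 and stays where it is left (friction about 0.3 N m). The pocket passes over the outlet at about 4.7.
- head (a point): centre of the top face of the red square turning head that stands in the middle of the turntable: 38 by 38 mm (54 mm over corners), 45 mm tall, its foot on the turntable's top face which is 122 mm above the table, its top at 167 mm. x and y axes are square to its flats and turn with the turntable.
- pocket (a point): middle of the turntable's only pocket, at the level of the deck that forms its floor (90 mm above the table), 85 mm from the turntable's axis; it turns with the turntable. The pocket is a wedge-shaped through opening in the 250 mm disc, 66 mm long radially, about 60 mm wide at its middle, 32 mm deep; a standing briquette shows 8 mm above the disc.
- firebox (a point): centre of the inner floor (5 mm above the table) of the red open box, 104 by 110 by 45 mm, under the outlet.
- oak_chunk: pale wooden block 36 by 46 by 28 mm in another compartment. Origin: centre of its underside. To be left alone.
- firelighter: white block 30 by 30 by 22 mm in the third compartment. Origin: centre of its underside. To be left alone.
- plate: white ceramic plate, 160 mm diameter, 20 mm high. Origin: centre of its underside. To be left alone.
- kadchi: steel ladle lying on the table, 330 mm long, bowl 72 mm wide at its +x end. Origin: on the table under the handle. To be left alone.
- bottle: empty clear plastic bottle with a red flip-top cap, 62 mm diameter, 180 mm tall. Origin: centre of its underside. To be left alone.
- tumbler: steel tumbler, 72 mm diameter, 100 mm tall. Origin: centre of its underside. To be left alone.
There are look-alikes about, which are no part of the job. There is more than one size of the briquette; the job needs the smallest.

How it is judged:
On the way, in this order (a step that is already met when the one before it is completed fails the run):
1. the briquette stands in the turntable's pocket, let go, and the turntable has not been turned yet (horizontal distance between briquette and pocket below 0.03 m and z of briquette in the frame of pocket below 0.012 m and contact force between the fingers and briquette below 0.05 N and value of joint turntable below 0.8 rad), for 0.2 s.
2. the turntable carries the briquette round and it drops into the firebox (horizontal distance between briquette and firebox below 0.06 m and height (world z) of briquette below 0.04 m), for 0.1 s.
3. the turntable is turned on to its stop (value of joint turntable above 6.48 rad), for 0.1 s.
At the end, for the whole second after the job is handed in: The briquette lies at rest in the firebox (within 60 mm of its middle, below 40 mm), the turntable is at its stop (within 0.12 rad), and the oak chunk, firelighter, plate, kadchi, bottle and tumbler are each within 30 mm of where they stood (all of step 2 and linear speed of briquette below 0.03 m/s and value of joint turntable above 6.48 rad and distance of each of oak_chunk, firelighter, plate, kadchi, bottle, tumbler from where it was at the start of the episode below 0.03 m); the robot touches nothing.
It fails at once if the oak chunk, firelighter, plate, kadchi, bottle or tumbler is moved by more than 30 mm (distance of any of oak_chunk, firelighter, plate, kadchi, bottle, tumbler from where it was at the start of the episode above 0.03 m).
It also fails if it takes over 70 s, if anything falls off the work surface, if the arm or the gripper's body presses on something with over 40 N, if the wrist force passes 120 N, or if a joint passes its speed limit or range.

## Working session

There is one attempt and no reset: what is moved stays moved. The work goes in short steps, Python scripts to look and compute and a tool call to move; the robot and the scene stay as the last step left them, time stands still between calls to the robot, and variables do not carry over. Pictures are saved under pics/ and viewed, at most 10 in all, crops included, and the job is handed in when it is done.

Besides the shell and the picture viewer there is one more tool, called after ">>>" by a JSON object that holds its "api" and its "payload". play_rows: Moves the arm, as the interface text tells. Its arguments: {"type":"object","properties":{"gripper":{"type":"array","items":{"type":"number"}},"delta_pos":{"type":"array","items":{"type":"array","items":{"type":"number"}}},"turn":{"type":"array","items":{"type":"array","items":{"type":"number"}}},"squeeze":{"type":"number"}},"required":["gripper","delta_pos","turn"]}

```bash
mkdir -p pics; cat > h.py <<'E'
import numpy as np, cv2
from rig import robot
def cam(n,f=None):
    c=robot.camera(n)
    np.savez(f'cal_{n}.npz',**{k:c[k] for k in('vfov','cx','cy','R','t')})
    if f: cv2.imwrite('pics/'+f,c['color'][:,:,::-1])
    return c
def px2w(n,u,v,z):
    c=np.load(f'cal_{n}.npz'); f=200/np.tan(np.radians(c['vfov'])/2)
    R=c['R'];C=-R.T@c['t']; d=R.T@np.array([(u-c['cx'])/f,(v-c['cy'])/f,1])
    return C+d*(z-C[2])/d[2]
def w2px(n,X):
    c=np.load(f'cal_{n}.npz'); f=200/np.tan(np.radians(c['vfov'])/2)
    p=c['R']@np.array(X)+c['t']; return f*p[0]/p[2]+c['cx'],f*p[1]/p[2]+c['cy']
E
python3 - <<'E'
from h import *
a=cam('top','t0.png');b=cam('side','s0.png')
for c in(a,b): print(c['vfov'],c['cx'],c['cy'],-c['R'].T@c['t'],c['R'])
o=robot.get_obs();print(o)
E
```

```text
43.31285023119917 321.47513941643126 197.54213713313433 [0.42883239 0.05676171 1.61577249] [[-0.01255737 -0.99986581 -0.01052059]
 [-0.99698587  0.0133254  -0.07643036]
 [ 0.07656029  0.00952912 -0.99701942]]
57.08413958891967 320.189152732411 197.8107769102249 [ 0.08042412 -0.51712252  0.84153954] [[ 0.79141984 -0.61093182  0.02041963]
 [-0.41973506 -0.5674158  -0.70842205]
 [ 0.44438399  0.55208843 -0.70549361]]
{'time': 0.1, 'q': array([ 1.14748992e+00,  5.28344164e-01,  1.43375969e+00, -9.22862676e-06,
        1.18140321e+00, -1.78491294e-01]), 'joint_velocities': array([ 0.00119066, -0.00263184, -0.00494876,  0.00080736,  0.00085815,
       -0.00049005]), 'joint_torque': array([ 1.66486275e-04, -4.40985453e+01, -1.77150822e+01,  6.35054265e-02,
        5.33910154e-02, -3.40245515e-05]), 'position': array([0.15116332, 0.60572531, 0.19719198]), 'tool_rot': array([ 1.22100304e-01,  9.92517304e-01, -9.15462248e-04, -2.79619565e-04]), 'ft_force': array([ 0.24899256, -0.09568216,  0.45647528]), 'moment': array([-0.0443017 , -0.03656671, -0.02346494]), 'grip_force': 0.0, 'grip_width': 0.08721781979267794}
```

View pics/t0.png

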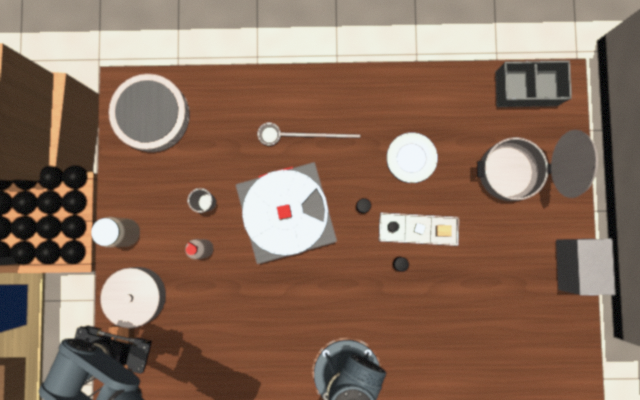

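View pics/s0.png

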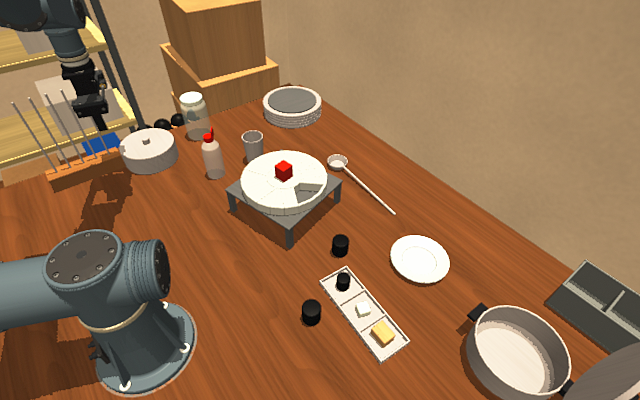

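The briquette is in the tray's left compartment at top (393,227). The two look-alikes stand on the table at (363,206) and (401,264). The head is at (285,212) and the pocket at about (315,205). I'll enlarge this area.

```bash
python3 - <<'E'
import cv2,numpy as np
a=cv2.imread('pics/t0.png')[155:275,230:470]
a=cv2.resize(a,None,fx=3.3,fy=3.3,interpolation=cv2.INTER_CUBIC)
b=cv2.imread('pics/s0.png')[140:260,220:350]; 
cv2.imwrite('pics/t0c.png',a)
E
```

```text
(no output)
```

View pics/t0c.png

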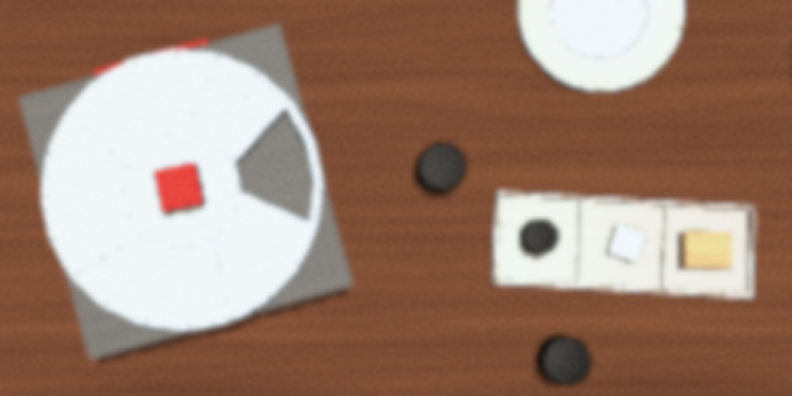

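```bash
python3 - <<'E'
from h import *
P=lambda u,v,z: px2w('top',230+(u+.5)/3.3-.5,155+(v+.5)/3.3-.5,z)
p=lambda n,X:print(n,np.round(X,4))
p('briq',P(540,236,.035))
c=P(182,189,.122);p('disc',c);p('head',P(180,187,.167))
p('deckc',np.mean([P(*k,.09) for k in((20,98),(280,25),(352,287),(92,360))],0))
d=P(280,25,.09)-P(20,98,.09);print('deck edge',np.hypot(*d[:2]),np.degrees(np.arctan2(d[1],d[0])))
for k in((237,160),(241,188),(287,110),(308,220),(313,180)):
    e=P(*k,.122)-c;print(k,np.hypot(*e[:2]),np.degrees(np.arctan2(e[1],e[0])))
for k in((158,170),(195,164),(203,206),(166,212)): p('headc',P(*k,.167))
for k in ((497,191),(754,205),(752,297),(494,284)): p('tray',P(*k,.016))
p('bigA',P(441,168,.03));p('bigB',P(565,361,.03))
p('bottle',px2w('top',192,249,.18));p('tumbler',px2w('top',199,200,.1))
p('bs',px2w('side',343,277,.044))
p('hs',px2w('side',284,164,.167))
E
```

```text
briq [ 0.4574 -0.1517  0.035 ]
disc [0.5022 0.1805 0.122 ]
head [0.5017 0.1785 0.167 ]
deckc [0.5012 0.1796 0.09  ]
deck edge 0.2496105208106835 -74.99286531479041
(237, 160) 0.05592486085217746 -62.8729983070278
(241, 188) 0.053133603670215884 -89.77743198243355
(287, 110) 0.11837232125767541 -53.66739302794354
(308, 220) 0.11679335137746613 -104.54964383561328
(313, 180) 0.11818834124078577 -86.8169764105863
headc [0.5168 0.1976 0.167 ]
headc [0.5217 0.1653 0.167 ]
headc [0.4849 0.1585 0.167 ]
headc [0.4801 0.1909 0.167 ]
tray [ 0.5015 -0.1139  0.016 ]
tray [ 0.4848 -0.36    0.016 ]
tray [ 0.3969 -0.3552  0.016 ]
tray [ 0.4124 -0.1092  0.016 ]
bigA [ 0.5235 -0.0595  0.03  ]
bigB [ 0.3391 -0.1732  0.03  ]
bottle [0.3972 0.4406 0.18  ]
tumbler [0.5427 0.4418 0.1   ]
bs [ 0.4556 -0.1522  0.044 ]
hs [0.5058 0.1805 0.167 ]
```

```bash
cat >> h.py <<'E'
from scipy.spatial.transform import Rotation as Ro
def to(*wps):
    o=robot.get_obs();R=Ro.from_quat(o['tool_rot']).as_matrix()
    th=np.degrees(np.arctan2(R[1,1],R[0,1]))
    print('t',o['time'],'pos',o['position'].round(4),'th',th.round(2),'q6',o['q'][5].round(3),'tilt',np.round(R[:,2],4),'F',o['ft_force'].round(1),'M',o['moment'].round(2),'w',o['grip_width'])
    for x,y,z,t in wps:
        Rt=np.column_stack([[-np.sin(np.radians(t))*-1,-np.cos(np.radians(t)),0],[np.cos(np.radians(t)),np.sin(np.radians(t)),0],[0,0,-1]])
        if 1: Rt[:,0]=np.cross(Rt[:,1],Rt[:,2])
        print((R.T@(np.array([x,y,z])-o['position'])*100).round(2),Ro.from_matrix(R.T@Rt).as_rotvec().round(3))
E
python3 -c "
from h import *
to((.151,.606,.27,76),(.42,.25,.29,90),(.457,-.152,.15,101.5),(.457,-.152,.10,101.5))"
```

```text
t 0.1 pos [0.1512 0.6057 0.1972] th 75.97 q6 -0.178 tilt [-8.0e-04 -1.7e-03 -1.0e+00] F [ 0.2 -0.1  0.5] M [-0.04 -0.04 -0.02] w 0.08721781979267794
[ 0.02  0.01 -7.28] [-0.002 -0.    -0.   ]
[-34.7  -28.01  -9.24] [-0.002 -0.001 -0.245]
[-48.04 -66.09   4.83] [-0.002 -0.001 -0.446]
[-48.04 -66.08   9.83] [-0.002 -0.001 -0.446]
```

>>> {"api": "play_rows", "payload": {"gripper": [-1, -1, -1, -1, -1, -1, -1, -1, -1], "delta_pos": [[0, 0, -5], [-3, -3, -9], [-8, -7, -9.2], [-13, -11, -9.2], [-18, -15, -9.2], [-23, -19, -9.2], [-29, -24, -9.2], [-34.7, -28, -9.2], [-34.7, -28, -9.2]], "turn": [[0, 0, 0], [0, 0, 0], [0, 0, -0.05], [0, 0, -0.1], [0, 0, -0.14], [0, 0, -0.18], [0, 0, -0.22], [0, 0, -0.25], [0, 0, -0.25]], "squeeze": 12}}

```text
time: 1.23
position: [0.4218, 0.248, 0.2898]
tool_rot: [-0.001, 1.0, -0.0, 0.0]
ft_force: [0.1, 0.3, 0.5]
grip_width: 0.0868
grip_force: 0.0
```

```bash
python3 -c "
from h import *
to((.457,-.152,.15,101.5),(.457,-.152,.10,101.5))"
```

```text
t 1.225 pos [0.4218 0.248  0.2898] th 90.11 q6 -1.27 tilt [ 0.e+00 -6.e-04 -1.e+00] F [0.1 0.3 0.5] M [ 0.07 -0.01  0.04] w 0.08682693485138074
[ -3.44 -40.    14.01] [-0.001 -0.    -0.199]
[ -3.44 -40.    19.01] [-0.001 -0.    -0.199]
```

>>> {"api": "play_rows", "payload": {"gripper": [-1, -1, -1, -1, -1, -1, -1, -1, -1, -1], "delta_pos": [[-0.5, -5, 0], [-1, -10, 0], [-1.5, -16, 0], [-2, -22, 0], [-2.5, -28, 3], [-3, -34, 8], [-3.4, -40, 13], [-3.4, -40, 17], [-3.4, -40, 19], [-3.4, -40, 19]], "turn": [[0, 0, 0], [0, 0, -0.05], [0, 0, -0.1], [0, 0, -0.15], [0, 0, -0.2], [0, 0, -0.2], [0, 0, -0.2], [0, 0, -0.2], [0, 0, -0.2], [0, 0, -0.2]]}}

```text
time: 2.48
position: [0.4545, -0.1487, 0.098]
tool_rot: [-0.102, 0.995, 0.002, -0.002]
ft_force: [0.1, 0.2, -0.5]
grip_width: 0.0867
grip_force: 0.0
```

```bash
python3 - <<'E'
from h import *
cam('wrist','w1.png'); to((.457,-.152,.033,101.5)); print(w2px('wrist',(.457,-.152,.044)))
a=cv2.imread('pics/w1.png');print((a.max(2)<60).sum())
E
```

```text
t 2.525 pos [ 0.4557 -0.1489  0.0995] th 101.74 q6 -2.325 tilt [-0.0022  0.0014 -1.    ] F [-0.2  0.8  0.5] M [ 0.02  0.01 -0.03] w 0.08734787918189804
[-0.08 -0.34  6.65] [ 0.002 -0.002  0.004]
(np.float64(312.7244131278651), np.float64(218.81710109945712))
59068
```

View pics/w1.png

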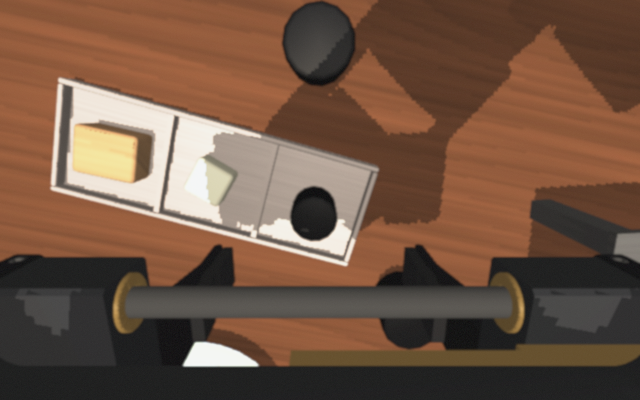

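```bash
python3 - <<'E'
from h import *
print(px2w('wrist',313.5,214,.024),px2w('wrist',313.5,209,.044),px2w('wrist',313.5,214,.044)); c=np.load('cal_wrist.npz');print(-c['R'].T@c['t']);to()
E
```

```text
[ 0.45915994 -0.1511496   0.024     ] [ 0.44951722 -0.15294255  0.044     ] [ 0.45325451 -0.15218053  0.044     ]
[ 0.38180756 -0.16465322  0.28597046]
t 2.525 pos [ 0.4557 -0.1489  0.0995] th 101.74 q6 -2.325 tilt [-0.0022  0.0014 -1.    ] F [-0.2  0.8  0.5] M [ 0.02  0.01 -0.03] w 0.08734787918189804
```

>>> {"api": "play_rows", "payload": {"gripper": [-1, -1, -1, -1, -1], "delta_pos": [[0, 0, 2], [0, 0, 4.5], [0, 0, 6.7], [0, 0, 6.7], [0, 0, 6.7]], "turn": [[0, 0, 0], [0, 0, 0], [0, 0, 0], [0, 0, 0], [0, 0, 0]]}}

```text
time: 3.15
position: [0.4574, -0.1495, 0.0345]
tool_rot: [-0.103, 0.995, -0.001, 0.001]
ft_force: [0.4, -0.0, -0.2]
grip_width: 0.0871
grip_force: 0.0
```

```bash
python3 -c "
from h import *
to((.457,-.1515,.033,101.5))"
```

```text
t 3.15 pos [ 0.4574 -0.1495  0.0345] th 101.8 q6 -2.325 tilt [ 0.0024 -0.0015 -1.    ] F [ 0.4 -0.  -0.2] M [0.02 0.   0.01] w 0.08711397364421339
[ 0.09 -0.19  0.15] [-0.002  0.002  0.005]
```

>>> {"api": "play_rows", "payload": {"gripper": [-1, -0.3, 0.2, 0.5, 1, 1, 1, 1], "delta_pos": [[0, -0.2, 0.2], [0, -0.2, 0.2], [0, -0.2, 0.2], [0, -0.2, 0.2], [0, -0.2, 0.2], [0, -0.2, 0.2], [0, -0.2, 0.2], [0, -0.2, 0.2]], "turn": [[0, 0, 0], [0, 0, 0], [0, 0, 0], [0, 0, 0], [0, 0, 0], [0, 0, 0], [0, 0, 0], [0, 0, 0]]}}

```text
time: 4.15
position: [0.4567, -0.1512, 0.031]
tool_rot: [-0.102, 0.995, 0.0, -0.0]
ft_force: [0.1, 0.4, 1.1]
grip_width: 0.0248
grip_force: 0.0
```

```bash
python3 - <<'E'
from h import *
cam('wrist','w2.png'); cam('side','s2.png'); to()
a=cv2.imread('pics/w2.png')[100:400,120:520];b=cv2.imread('pics/s2.png')[190:390,230:430]
cv2.imwrite('pics/m2.png',np.hstack([a,cv2.resize(b,(300,300),interpolation=cv2.INTER_CUBIC)]))
E
```

```text
t 4.25 pos [ 0.4567 -0.1512  0.031 ] th 101.76 q6 -2.328 tilt [-0. -0. -1.] F [ 0.8  0.3 -0.1] M [-0.04  0.02  0.01] w 0.017241348447653473
```

View pics/m2.png

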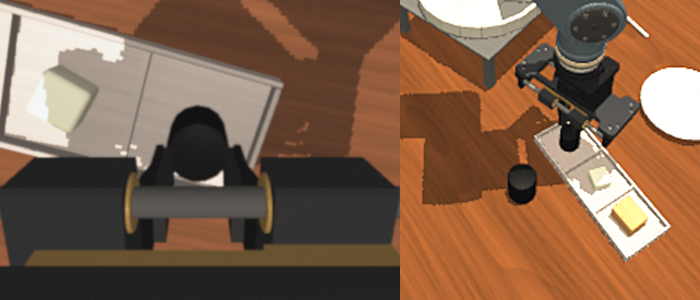

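>>> {"api": "play_rows", "payload": {"gripper": [-1, -1, -1, -1, -1, -1, -1, -1, -1], "delta_pos": [[0, 0, 0], [0, 0, 0], [0, 0, 0], [0, 0, 0], [0, 0, 0], [0, 0, 0], [0, 0, -3], [0, 0, -6.8], [0, 0, -6.8]], "turn": [[0, 0, 0], [0, 0, 0], [0, 0, 0], [0, 0, 0], [0, 0, 0], [0, 0, 0], [0, 0, 0], [0, 0, 0], [0, 0, 0]]}}

```text
time: 5.38
position: [0.4586, -0.1522, 0.1013]
tool_rot: [-0.103, 0.995, -0.002, 0.002]
ft_force: [0.1, -0.5, -0.3]
grip_width: 0.0863
grip_force: 0.0
```

```bash
python3 - <<'E'
from h import *
cam('wrist','w3.png'); cam('side','s3.png'); to()
a=cv2.imread('pics/w3.png')[80:380,120:520];b=cv2.imread('pics/s3.png')[240:340,290:390]
cv2.imwrite('pics/m3.png',np.hstack([a,cv2.resize(b,(300,300),interpolation=cv2.INTER_CUBIC)]))
E
```

```text
t 5.475 pos [ 0.4566 -0.1511  0.0991] th 101.75 q6 -2.328 tilt [ 4.e-04 -2.e-04 -1.e+00] F [-0.5 -0.5  0.2] M [ 0.11  0.03 -0.08] w 0.08657886911263822
```

View pics/m3.png

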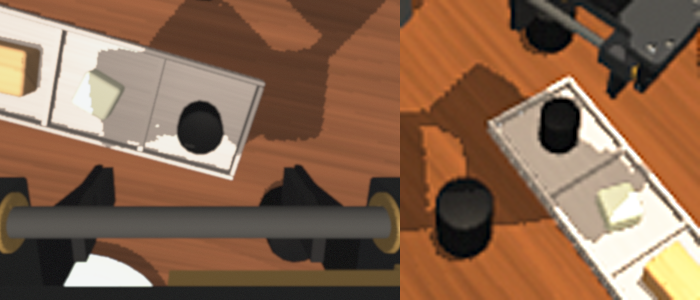

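```bash
python3 - <<'E'
from h import *
for dz in (0,.068):
    print('dz',dz)
    for n,X in (('top',(.457,-.152,.044)),('bot',(.457,-.152,.004)),('tcp',(.4566,-.1511,.099-dz)),('fingL',(.4566+.043*-.2,-.1511+.043*.98,.099-dz)),('fingR',(.4566+.043*.2,-.1511-.043*.98,.099-dz)),('shutL',(.4566+.009*-.2,-.1511+.009*.98,.099-dz))):
        print(n,np.round(w2px('wrist',np.array(X)+[0,0,dz]),1))
c=np.load('cal_wrist.npz');print(c['R'][2],-c['R'].T@c['t'])
print(px2w('wrist',320,208,.024),px2w('side',344,277.3,.044))
E
```

```text
dz 0
top [319.2 212.6]
bot [319.2 198.9]
tcp [320.7 239.5]
fingL [393.7 239.9]
fingR [247.8 239. ]
shutL [336.  239.6]
dz 0.068
top [319.1 248.4]
bot [319.2 224.9]
tcp [320.7 239.5]
fingL [393.7 239.9]
fingR [247.8 239. ]
shutL [336.  239.6]
[ 0.27713447  0.05411834 -0.95930584] [ 0.38398226 -0.16709339  0.28859854]
[ 0.45907815 -0.15092937  0.024     ] [ 0.45709002 -0.15443748  0.044     ]
```

The briquette still stands at the same place: wrist (320,208), side (344,277). The first close seems to have slid over its top edge, so I'll grip deeper.

>>> {"api": "play_rows", "payload": {"gripper": [-1, -1, -1, -1, 0, 1, 1, 1, 1, 1, 1, 1], "delta_pos": [[0, -0.1, 3], [0, -0.1, 6], [0, -0.1, 7.7], [0, -0.1, 7.7], [0, -0.1, 7.7], [0, -0.1, 7.7], [0, -0.1, 7.7], [0, -0.1, 7.7], [0, -0.1, 7.7], [0, -0.1, 7.7], [0, -0.1, 7.7], [0, -0.1, 7.7]], "turn": [[0, 0, 0], [0, 0, 0], [0, 0, 0], [0, 0, 0], [0, 0, 0], [0, 0, 0], [0, 0, 0], [0, 0, 0], [0, 0, 0], [0, 0, 0], [0, 0, 0], [0, 0, 0]], "squeeze": 12}}

```text
time: 6.98
position: [0.4569, -0.1522, 0.022]
tool_rot: [-0.102, 0.995, 0.0, -0.0]
ft_force: [-0.1, 0.5, 0.5]
grip_width: 0.0152
grip_force: 0.0
```

```bash
python3 - <<'E'
from h import *
cam('wrist','w4.png'); cam('side','s4.png'); to()
a=cv2.imread('pics/w4.png')[100:400,120:520];b=cv2.imread('pics/s4.png')[220:320,290:390]
cv2.imwrite('pics/m4.png',np.hstack([a,cv2.resize(b,(300,300),interpolation=cv2.INTER_CUBIC)]))
E
```

```text
t 7.075 pos [ 0.4569 -0.1521  0.022 ] th 101.76 q6 -2.33 tilt [-1.e-04  1.e-04 -1.e+00] F [-0.2  0.3 -0.2] M [ 0.03 -0.01  0.01] w 0.0071598843963528854
```

View pics/m4.png

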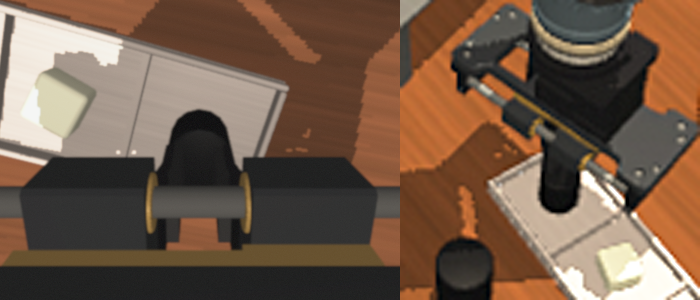

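```bash
python3 - <<'E'
from h import *
a=cv2.imread('pics/w4.png')[190:360,250:390];b=cv2.imread('pics/s4.png')[235:305,310:390]
g=lambda i,h:cv2.resize((255*(np.clip(i/255.,0,.6)/.6)**.4).astype(np.uint8),None,fx=h/i.shape[0],fy=h/i.shape[0],interpolation=cv2.INTER_CUBIC)
A=g(a,400);B=g(b,400)[:,:450];m=np.hstack([A,B]);print(m.shape,A.shape)
cv2.imwrite('pics/m5.png',m[:, :800])
for h in(0,.04):print(w2px('side',(.457,-.152,.004+h)))
c=robot.get_obs();print(c['time'],c['grip_width'])
E
```

```text
(400, 779, 3) (400, 329, 3)
(np.float64(342.35681627321196), np.float64(285.1955050717637))
(np.float64(343.350721934602), np.float64(276.65758671159267))
7.075 0.0071598843963528854
```

View pics/m5.png

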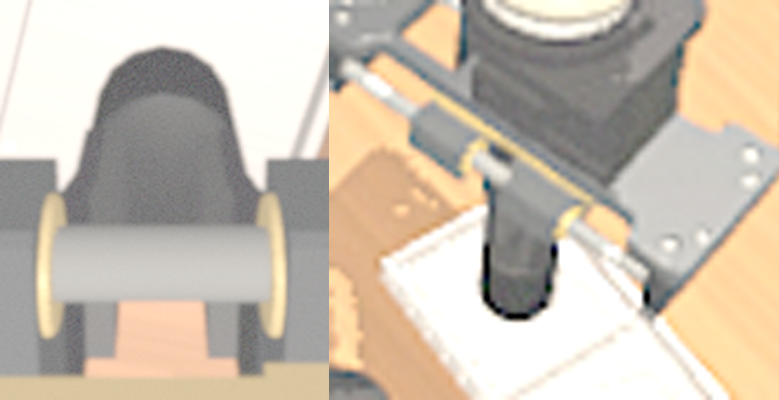

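>>> {"api": "play_rows", "payload": {"gripper": [1, 1, 1], "delta_pos": [[0, 0, 0], [0, 0, 0], [0, 0, 0]], "turn": [[0, 0, 0], [0, 0, 0], [0, 0, 0]]}}

```text
time: 7.45
position: [0.4569, -0.1522, 0.0221]
tool_rot: [-0.102, 0.995, -0.0, -0.0]
ft_force: [0.1, 0.4, -0.6]
grip_width: 0.0004
grip_force: 0.0
```

```bash
python3 - <<'E'
from h import *
cam('wrist','w6.png'); to()
o=cv2.imread('pics/w4.png').astype(int);n=cv2.imread('pics/w6.png').astype(int)
d=abs(o-n).max(2)>30;v,u=np.nonzero(d);print(d.sum(),u.min() if d.any() else 0,u.max() if d.any() else 0)
for r in(205,225,245,262,275,310,335):print(r,''.join('%4d'%x for x in n[r,270:370:3].max(1)))
E
```

```text
t 7.5 pos [ 0.4569 -0.1522  0.0221] th 101.75 q6 -2.33 tilt [-0. -0. -1.] F [-0.  -0.  -0.5] M [ 0.05  0.05 -0.03] w 0.0005068270839243051
10545 89 502
205  169 169 169 170 172 174 176 179 179 179 177 178 178 177 177 177 179 178 178 176 176 176 175 174 175 176 177 178 177 177 176 176 175 176
225  170 169 168 167 168 169 171 171  88  15  19  19  17  18  21  18  20  21  16  19  18  22  21  22  18 115 172 172 172 172 175 175 173 175
245  169 168 167 167 167 166  88  24  27  30  27  24  24  31  33  33  34  36  36  33  28  27  31  31  34  32  19 127 166 166 167 167 171 171
262   33  33  35  32  33  35  33  33  35  31  27  26  23  31  32  35  30  32  33  32  27  26  27  30  36  36  32  34  33  34  31  35  34  35
275   32  35  33  34  32  34  32  33  33  48 104  64  29  31  28  31  31  30  32  32  29  56 101  56  35  33  33  32  34  33  32  37  32  34
310   53  51  49  49  51  51  53  51  50 152 163  91  92  91  92  91  92  92  92  93  92  93 139 153  50  50  52  53  51  53  51  51  52  52
335   52  51  51  51  50  48  49  51  51  41  30  25  50  54  54  53  87  54  53  54  52  22  27  37  49  50  50  50  49  51  51  52  50  50
```

```bash
python3 - <<'E'
from h import *
for n,X in(('nearbot',(.439,-.152,.004)),('neartop',(.439,-.152,.044)),('fingerfront tip z.022',(.4475,-.152,.022)),('z.045',(.4475,-.152,.045)),('z.06',(.4475,-.152,.06)),('sideL',(.457,-.17,.044)),('sideR',(.457,-.134,.044)),('tcp',(.457,-.152,.022)),('tcp60',(.457,-.152,.06))):
    print(n,np.round(w2px('wrist',X),1),np.round(w2px('side',X),1))
n=cv2.imread('pics/w6.png')[200:262,280:360:4].max(2)
for r in range(0,62,3):print(200+r,n[r])
E
```

```text
nearbot [324.3 206.4] [337.  288.8]
neartop [325.7 227.7] [337.9 280.3]
fingerfront tip z.022 [321.8 228.8] [340.  283.3]
z.045 [322.2 243.7] [340.5 278.4]
z.06 [322.6 255.6] [340.9 275. ]
sideL [284.6 253. ] [348.  281.6]
sideR [351.9 266. ] [338.8 271.8]
tcp [318.4 243.8] [342.8 281.4]
tcp60 [318.5 273.5] [343.8 273.1]
200 [177 175 177 177 177 178 178 176 175 176 175 176 177 178 178 178 176 177
 178 178]
203 [175 177 178 177 177 177 177 177 178 178 176 176 175 176 176 177 178 178
 177 176]
206 [171 172 173 177 179 179 179 177 176 176 179 178 177 176 174 176 176 176
 177 177]
209 [173 171 171 173 173 175 176 175 158 116 107 144 160 178 179 177 174 175
 175 176]
212 [173 173 174 173 171 171 152  66  28  13  15  19  32 112 175 176 178 176
 175 174]
215 [174 173 172 174 174 156  38  19  17  20  20  16  19  18  95 171 175 175
 176 177]
218 [172 174 176 175 160  40  19  19  18  21  22  22  22  21  20  96 177 175
 175 175]
221 [173 172 172 171  90  17  23  20  16  23  18  13  15  21  20  31 163 174
 177 175]
224 [169 171 173 169  32  15  16  17  19  21  22  21  19  19  19  17  96 172
 173
[... 307 characters left out ...]
  37  37  37  37  37  35  20  21  96
 171 171]
239 [166 170 148  19  26  31  33  36  35  35  37  37  38  38  38  34  22  63
 173 173]
242 [167 168 125  20  28  27  30  32  35  34  35  36  37  37  36  35  32  34
 169 170]
245 [166 168  88  25  30  27  26  28  33  33  33  36  33  25  31  36  34  19
 157 166]
248 [168 168  60  26  30  24  25  27  31  30  33  32  29  22  23  33  31  25
 142 169]
251 [168 168  38  24  29  23  23  28  30  32  34  31  28  24  21  33  32  31
 125 166]
254 [168 169  36  28  25  25  25  28  31  32  32  28  27  26  25  30  30  29
 116 169]
257 [91 89 35 32 33 31 25 29 31 29 30 33 31 24 30 32 34 32 57 92]
260 [32 35 34 36 36 29 26 28 32 31 32 31 29 25 29 34 34 33 33 33]
```

>>> {"api": "play_rows", "payload": {"gripper": [1, 1, 1], "delta_pos": [[0, 0, 0.2], [0, 0, 0.4], [0, 0, 0.4]], "turn": [[0, 0, 0], [0, 0, 0], [0, 0, 0]]}}

```text
time: 7.88
position: [0.4571, -0.1523, 0.0198]
tool_rot: [-0.103, 0.995, -0.0, 0.001]
ft_force: [-2.0, 0.8, 17.5]
grip_width: 0.0005
grip_force: 8.9
```

Pressing down shows the shut tips touch the briquette's top at a reported z of about 0.021. The real tips are therefore about 23 mm higher than reported. I'll lift, open and go deeper.

>>> {"api": "play_rows", "payload": {"gripper": [1, 1, -1, -1, -1, -1, -1, -1, -1, -1, -1, -1], "delta_pos": [[0, 0, -1], [0, 0, -2.5], [0, 0, -2.5], [0, 0, -2.5], [0, 0, -2.5], [0, 0, -2.5], [0, 0, -2.5], [0, 0, -2.5], [0, 0, 0], [0, 0, 0.5], [0, 0, 1.2], [0, 0, 1.2]], "turn": [[0, 0, 0], [0, 0, 0], [0, 0, 0], [0, 0, 0], [0, 0, 0], [0, 0, 0], [0, 0, 0], [0, 0, 0], [0, 0, 0], [0, 0, 0], [0, 0, 0], [0, 0, 0]]}}

```text
time: 9.38
position: [0.4568, -0.1521, 0.0059]
tool_rot: [-0.102, 0.995, 0.0, -0.0]
ft_force: [0.2, 0.8, -0.1]
grip_width: 0.0852
grip_force: 0.0
```

>>> {"api": "play_rows", "payload": {"gripper": [1, 1, 1, 1, 1, 1, 1, 1, 1], "delta_pos": [[0, 0, 0], [0, 0, 0], [0, 0, 0], [0, 0, 0], [0, 0, 0], [0, 0, 0], [0, 0, 0], [0, 0, 0], [0, 0, 0]], "turn": [[0, 0, 0], [0, 0, 0], [0, 0, 0], [0, 0, 0], [0, 0, 0], [0, 0, 0], [0, 0, 0], [0, 0, 0], [0, 0, 0]]}}

```text
time: 10.5
position: [0.4569, -0.1521, 0.0061]
tool_rot: [-0.102, 0.995, 0.0, -0.0]
ft_force: [-0.3, 0.3, 0.4]
grip_width: 0.0355
grip_force: 12.0
```

Gripped (35.5 mm, 12 N). Now I'll carry it to the pocket.

```bash
python3 -c "
from h import *
to((.457,-.152,.16,101.5),(.5197,.0959,.16,101.5),(.5197,.0959,.10,101.5))"
```

```text
t 10.5 pos [ 0.4569 -0.1521  0.0061] th 101.76 q6 -2.33 tilt [-0.  0. -1.] F [-0.3  0.3  0.4] M [0.02 0.03 0.03] w 0.03547970682246101
[-1.000e-02  1.000e-02 -1.539e+01] [ 0.    -0.     0.004]
[-11.2   23.01 -15.39] [ 0.    -0.     0.004]
[-11.2   23.01  -9.39] [ 0.    -0.     0.004]
```

>>> {"api": "play_rows", "payload": {"gripper": [1, 1, 1, 1, 1, 1, 1, 1, 1, 1, 1], "delta_pos": [[0, 0, -3], [0, 0, -8], [0, 0, -13], [-1.5, 3, -15.4], [-3.5, 7.2, -15.4], [-5.5, 11.3, -15.4], [-7.5, 15.4, -15.4], [-9.5, 19.5, -15.4], [-11.2, 23, -15.4], [-11.2, 23, -15.4], [-11.2, 23, -15.4]], "turn": [[0, 0, 0], [0, 0, 0], [0, 0, 0], [0, 0, 0], [0, 0, 0], [0, 0, 0], [0, 0, 0], [0, 0, 0], [0, 0, 0], [0, 0, 0], [0, 0, 0]]}}

```text
time: 11.88
position: [0.5191, 0.0956, 0.1597]
tool_rot: [-0.103, 0.995, -0.0, -0.001]
ft_force: [-0.3, -0.1, -0.4]
grip_width: 0.0348
grip_force: 12.0
```

```bash
python3 - <<'E'
from h import *
cam('wrist','w7.png'); cam('side','s7.png'); to((.5197,.0959,.10,101.5))
a=cv2.imread('pics/w7.png')[60:360,120:520];b=cv2.imread('pics/s7.png')[110:240,220:350]
cv2.imwrite('pics/m7.png',np.hstack([a,cv2.resize(b,(300,300),interpolation=cv2.INTER_CUBIC)]))
for r in(66,85,104):
  print(r,[np.round(w2px('wrist',(.502+r/1e3*np.cos(np.radians(-78.5)),.1795+r/1e3*np.sin(np.radians(-78.5)),.122)),0)-[120,60]])
E
```

```text
t 11.975 pos [0.5193 0.0949 0.1599] th 101.69 q6 -1.806 tilt [-8.e-04 -3.e-04 -1.e+00] F [-0.3 -0.4 -0.9] M [ 0.05 -0.01  0.03] w 0.03523439790751336
[-0.07  0.09  5.99] [-0.    -0.001  0.003]
66 [array([227., 163.])]
85 [array([199., 163.])]
104 [array([172., 163.])]
```

View pics/m7.png

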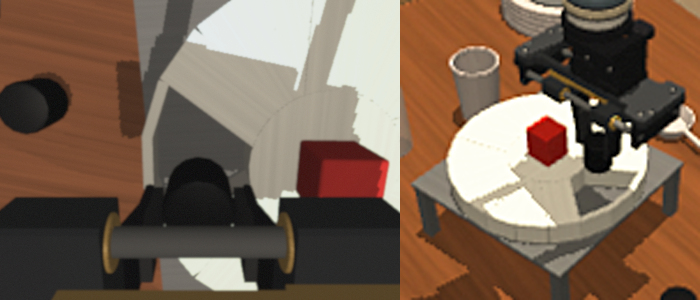

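Wrist view: the pocket lies under the briquette, with its radial ends at about x 155 and 250 and the briquette at 199. It looks centred to within a few mm, so I'll lower and release.

>>> {"api": "play_rows", "payload": {"gripper": [1, 1, 1, 1, 1], "delta_pos": [[0.1, 0, 2], [0.2, 0, 4], [0.2, 0, 5.6], [0.2, 0, 6.1], [0.2, 0, 6.1]], "turn": [[0, 0, 0], [0, 0, 0], [0, 0, 0], [0, 0, 0], [0, 0, 0]]}}

```text
time: 12.6
position: [0.5178, 0.0947, 0.0991]
tool_rot: [-0.102, 0.995, -0.0, -0.0]
ft_force: [-0.7, 1.1, -0.4]
grip_width: 0.0347
grip_force: 12.0
```

>>> {"api": "play_rows", "payload": {"gripper": [1, -0.2, -0.2, -0.2, -0.2, -0.2, -0.2, -0.2, -0.2, -0.2, -0.2], "delta_pos": [[0, 0, -0.2], [0, 0, -0.2], [0, 0, -0.2], [0, 0, -0.2], [0, 0, -1], [0, 0, -3], [0, 0, -6], [0, 0, -8], [0, 0, -9], [0, 0, -9], [0, 0, -9]], "turn": [[0, 0, 0], [0, 0, 0], [0, 0, 0], [0, 0, 0], [0, 0, 0], [0, 0, 0], [0, 0, 0], [0, 0, 0], [0, 0, 0], [0, 0, 0], [0, 0, 0]]}}

```text
time: 13.98
position: [0.5171, 0.0955, 0.1883]
tool_rot: [-0.102, 0.995, 0.0, -0.001]
ft_force: [-0.6, 0.7, 0.3]
grip_width: 0.0521
grip_force: 0.0
```

```bash
python3 - <<'E'
from h import *
cam('wrist','w8.png'); cam('side','s8.png'); to((.502,.1795,.19,101.5),(.502,.1795,.115,101.5))
n=cv2.imread('pics/w8.png');hsv=cv2.cvtColor(n,cv2.COLOR_BGR2HSV)
m=cv2.inRange(hsv,(0,150,120),(8,255,255))|cv2.inRange(hsv,(172,150,120),(180,255,255))
k,l,s,c=cv2.connectedComponentsWithStats(m);print('red',[(x[:5],y.round()) for x,y in zip(s[1:],c[1:]) if x[4]>100])
print('pred briq top',w2px('wrist',(.518,.095,.130)),'bot',w2px('wrist',(.518,.095,.09)))
a=n[60:360,120:520];b=cv2.imread('pics/s8.png')[110:240,220:350]
cv2.imwrite('pics/m8.png',np.hstack([a,cv2.resize(b,(300,300),interpolation=cv2.INTER_CUBIC)]))
E
```

```text
t 14.075 pos [0.5171 0.0955 0.1881] th 101.76 q6 -1.806 tilt [-2.1e-03  1.0e-04 -1.0e+00] F [ 0.  -0.3 -0.2] M [ 0.03  0.   -0.02] w 0.05216693234938315
[-0.24  8.54 -0.18] [ 0.    -0.002  0.004]
[-0.25  8.53  7.32] [ 0.    -0.002  0.004]
red [(array([ 421,  209,   62,   52, 2584], dtype=int32), array([452., 233.]))]
pred briq top (np.float64(317.2657360863807), np.float64(215.63196520298655)) bot (np.float64(317.3475468738791), np.float64(201.9410102549412))
```

View pics/m8.png

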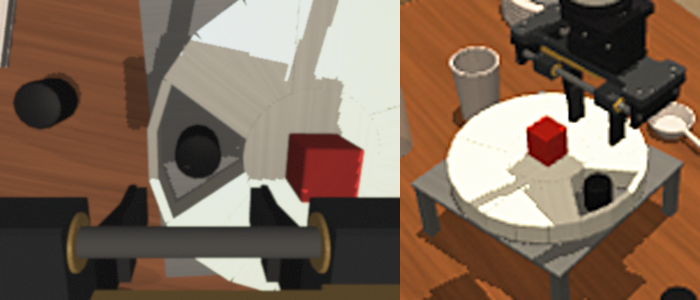

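The briquette stands upright in the pocket. Its top is at about (198,150) in the crop and the turntable is unmoved. Now the head.

>>> {"api": "play_rows", "payload": {"gripper": [-1, -1, -1, -1, -1, -1, -1, -1, -1], "delta_pos": [[-0.1, 4, -0.5], [-0.2, 8.5, -0.5], [-0.25, 8.5, -0.5], [-0.25, 8.5, 0], [-0.25, 8.5, 1.5], [-0.25, 8.5, 4], [-0.25, 8.5, 6.5], [-0.25, 8.5, 7.4], [-0.25, 8.5, 7.4]], "turn": [[0, 0, 0], [0, 0, 0], [0, 0, 0], [0, 0, 0], [0, 0, 0], [0, 0, 0], [0, 0, 0], [0, 0, 0], [0, 0, 0]], "squeeze": 40}}

```text
time: 15.2
position: [0.5025, 0.1785, 0.1141]
tool_rot: [-0.102, 0.995, -0.0, -0.001]
ft_force: [-0.5, 0.3, -0.5]
grip_width: 0.0871
grip_force: 0.0
```

>>> {"api": "play_rows", "payload": {"gripper": [1, 1, 1, 1, 1, 1, 1, 1], "delta_pos": [[0, 0, 0], [0, 0, 0], [0, 0, 0], [0, 0, 0], [0, 0, 0], [0, 0, 0], [0, 0, 0], [0, 0, 0]], "turn": [[0, 0, 0], [0, 0, 0], [0, 0, 0], [0, 0, 0], [0, 0, 0], [0, 0, 0], [0, 0, 0], [0, 0, 0]]}}

```text
time: 16.2
position: [0.5025, 0.1807, 0.1151]
tool_rot: [-0.101, 0.995, 0.001, -0.0]
ft_force: [-0.5, 4.3, 0.4]
grip_width: 0.038
grip_force: 40.0
```

```bash
python3 -c "
from h import *
to((.502,.1795,.115,101.5))"
```

```text
t 16.2 pos [0.5025 0.1807 0.1151] th 101.64 q6 -1.642 tilt [-4.0e-04  2.8e-03 -1.0e+00] F [-0.5  4.3  0.4] M [ 0.88  0.18 -0.19] w 0.03799822554860397
[ 0.07 -0.11  0.01] [0.003 0.    0.003]
```

>>> {"api": "play_rows", "payload": {"gripper": [1, 1, 1, 1, 1, 1, 1, 1, 1, 1, 1, 1], "delta_pos": [[0, 0.2, 0], [0, 0.2, 0], [0, 0.2, 0], [0, 0.2, 0], [0, 0.2, 0], [0, 0.2, 0], [0, 0.2, 0], [0, 0.2, 0], [0, 0.2, 0], [0, 0.2, 0], [0, 0.2, 0], [0, 0.2, 0]], "turn": [[0, 0, 0.07], [0, 0, 0.2], [0, 0, 0.35], [0, 0, 0.5], [0, 0, 0.65], [0, 0, 0.8], [0, 0, 0.95], [0, 0, 1.1], [0, 0, 1.25], [0, 0, 1.4], [0, 0, 1.53], [0, 0, 1.57]]}}

```text
time: 17.7
position: [0.502, 0.1797, 0.1151]
tool_rot: [0.63, 0.776, -0.001, 0.001]
ft_force: [-3.4, -4.1, 1.1]
grip_width: 0.038
grip_force: 40.0
```

```bash
python3 -c "
from h import *
to()"
```

```text
t 17.7 pos [0.502  0.1797 0.1151] th 11.85 q6 -0.069 tilt [-6.0e-04 -2.9e-03 -1.0e+00] F [-3.4 -4.1  1.1] M [-0.5  -0.27  0.38] w 0.03797955606329038
```

>>> {"api": "play_rows", "payload": {"gripper": [1, 1, 1, 1, 1, 1, 1, 1, 1, 1, 1, 1], "delta_pos": [[0, 0, 0], [0, 0, 0], [0, 0, 0], [0, 0, 0], [0, 0, 0], [0, 0, 0], [0, 0, 0], [0, 0, 0], [0, 0, 0], [0, 0, 0], [0, 0, 0], [0, 0, 0]], "turn": [[0, 0, 0.1], [0, 0, 0.25], [0, 0, 0.4], [0, 0, 0.55], [0, 0, 0.7], [0, 0, 0.85], [0, 0, 1.0], [0, 0, 1.15], [0, 0, 1.3], [0, 0, 1.45], [0, 0, 1.6], [0, 0, 1.65]]}}

```text
time: 19.2
position: [0.501, 0.1803, 0.1151]
tool_rot: [0.998, 0.064, -0.002, 0.001]
ft_force: [-2.3, -1.4, 3.5]
grip_width: 0.0377
grip_force: 40.0
```

>>> {"api": "play_rows", "payload": {"gripper": [1, 1, 1, 1, 1, 1, 1, -1, -1, -1, -1, -1], "delta_pos": [[0, 0, 0], [0, 0, 0], [0, 0, 0], [0, 0, 0], [0, 0, 0], [0, 0, 0], [0, 0, 0], [0, 0, 0], [0, 0, 0], [0, 0, 0], [0, 0, 0], [0, 0, 0]], "turn": [[0, 0, 0.1], [0, 0, 0.25], [0, 0, 0.4], [0, 0, 0.55], [0, 0, 0.7], [0, 0, 0.7], [0, 0, 0.7], [0, 0, 0.7], [0, 0, 0.7], [0, 0, 0.7], [0, 0, 0.7], [0, 0, 0.7]]}}

```text
time: 20.7
position: [0.5026, 0.1811, 0.115]
tool_rot: [0.959, -0.283, 0.0, -0.0]
ft_force: [1.1, 0.4, 0.7]
grip_width: 0.0799
grip_force: 0.0
```

```bash
python3 - <<'E'
from h import *
to()
cam('top','t9.png')
E
```

```text
t 20.7 pos [0.5026 0.1811 0.115 ] th -122.83 q6 2.28 tilt [ 2.e-04  0.e+00 -1.e+00] F [1.1 0.4 0.7] M [-0.02  0.16 -0.06] w 0.07994215686895942
```

>>> {"api": "play_rows", "payload": {"gripper": [-1, -1, -1, -1, -1, -1, -1, -1, -1, -1, -1, -1], "delta_pos": [[0, 0, 0], [0, 0, 0], [0, 0, 0], [0, 0, 0], [0, 0, 0], [0, 0, 0], [0, 0, 0], [0, 0, 0], [0, 0, 0], [0, 0, 0], [0, 0, 0], [0, 0, 0]], "turn": [[0, 0, 0], [0, 0, -0.15], [0, 0, -0.3], [0, 0, -0.45], [0, 0, -0.6], [0, 0, -0.75], [0, 0, -0.9], [0, 0, -1.05], [0, 0, -1.2], [0, 0, -1.35], [0, 0, -1.5], [0, 0, -1.57]]}}

```text
time: 22.25
position: [0.5025, 0.1811, 0.1151]
tool_rot: [0.878, 0.479, 0.0, 0.0]
ft_force: [-0.4, 0.8, -0.7]
grip_width: 0.0868
grip_force: 0.0
```

>>> {"api": "play_rows", "payload": {"gripper": [-1, -1, -1, -1, -1, -1, -1, -1, -1, -1, -1, -1], "delta_pos": [[0, 0, 0], [0, 0, 0], [0, 0, 0], [0, 0, 0], [0, 0, 0], [0, 0, 0], [0, 0, 0], [0, 0, 0], [0, 0, 0], [0, 0, 0], [0, 0, 0], [0, 0, 0]], "turn": [[0, 0, -0.15], [0, 0, -0.3], [0, 0, -0.45], [0, 0, -0.6], [0, 0, -0.75], [0, 0, -0.9], [0, 0, -1.05], [0, 0, -1.2], [0, 0, -1.35], [0, 0, -1.5], [0, 0, -1.57], [0, 0, -1.57]]}}

```text
time: 23.75
position: [0.5025, 0.1811, 0.1151]
tool_rot: [0.284, 0.959, 0.0, 0.0]
ft_force: [-1.0, 0.7, -0.0]
grip_width: 0.0869
grip_force: 0.0
```

>>> {"api": "play_rows", "payload": {"gripper": [1, 1, 1, 1, 1, 1, 1, 1], "delta_pos": [[0, 0, 0], [0, 0, 0], [0, 0, 0], [0, 0, 0], [0, 0, 0], [0, 0, 0], [0, 0, 0], [0, 0, 0]], "turn": [[0, 0, 0], [0, 0, 0], [0, 0, 0], [0, 0, 0], [0, 0, 0], [0, 0, 0], [0, 0, 0], [0, 0, 0]]}}

```text
time: 24.75
position: [0.5019, 0.1804, 0.115]
tool_rot: [0.283, 0.959, -0.001, -0.0]
ft_force: [-1.8, -4.4, 2.5]
grip_width: 0.0378
grip_force: 40.0
```

```bash
python3 - <<'E'
from h import *
to()
E
```

```text
t 24.75 pos [0.5019 0.1804 0.115 ] th 57.1 q6 -0.859 tilt [-0.0012 -0.0014 -1.    ] F [-1.8 -4.4  2.5] M [-0.92  0.27 -0.04] w 0.03778042324028433
```

>>> {"api": "play_rows", "payload": {"gripper": [1, 1, 1, 1, 1, 1, 1, 1, 1, 1, 1, 1], "delta_pos": [[0, 0, 0], [0, 0, 0], [0, 0, 0], [0, 0, 0], [0, 0, 0], [0, 0, 0], [0, 0, 0], [0, 0, 0], [0, 0, 0], [0, 0, 0], [0, 0, 0], [0, 0, 0]], "turn": [[0, 0, 0.1], [0, 0, 0.2], [0, 0, 0.3], [0, 0, 0.4], [0, 0, 0.5], [0, 0, 0.6], [0, 0, 0.68], [0, 0, 0.75], [0, 0, 0.75], [0, 0, 0.75], [0, 0, 0.75], [0, 0, 0.75]]}}

```text
time: 26.25
position: [0.5018, 0.1803, 0.115]
tool_rot: [0.615, 0.788, -0.001, -0.0]
ft_force: [-1.8, -5.5, 1.8]
grip_width: 0.0376
grip_force: 40.0
```

```bash
python3 - <<'E'
from h import *
to()
cam('top','t10.png');cam('side','s10.png')
fb=np.array([.502+.085*np.cos(np.radians(15)),.18+.085*np.sin(np.radians(15))])
for z in(.13,.09,.01):print(z,np.round(w2px('top',(*fb,z)),0))
u,v=map(int,w2px('top',(*fb,.122)));n=cv2.imread('pics/t10.png')
for r in range(v-20,v+22,2):print(r,' '.join('%3d,%3d'%(x[2],x[1]) for x in n[r,u-24:u+26:4]))
E
```

```text
t 26.25 pos [0.5018 0.1803 0.115 ] th 14.03 q6 -0.108 tilt [-0.0016 -0.001  -1.    ] F [-1.8 -5.5  1.8] M [-0.91  0.42 -0.3 ] w 0.03763779969729248
0.13 [277. 184.]
0.09 [278. 186.]
0.01 [281. 188.]
164 131, 82 132, 81 130, 79 131, 82 130, 81 130, 81 127, 79 126, 76 124, 77 124, 77 123, 76 121, 75 123, 79
166 129, 81 123, 75 125, 78 123, 75 123, 77 119, 75 122, 77 118, 74 122, 74 138, 74 129, 74 124, 94 132,116
168 123, 75 122, 75 124, 77 125, 77 125, 79 124, 76 126, 79 140, 91 177, 81 188, 83 146,113 134,128 139,136
170 126, 76 124, 77 124, 76 122, 75 124, 77 138, 97 179,156 225,217 225,199 198,196 187,190 146,146 139,136
172 127, 78 126, 79 127, 77 129, 79 165,147 220,222 228,233 195,203 207,214 222,227 228,235 227,233 158,159
174 125, 77 124, 77 145, 75 201,142 226,231 194,203 129,133  92, 90 114, 95 179,102 195,204 242,247 231,238
176 132, 81 141, 83 191,106 236,232 142,146  97, 97 105,103  94, 93 100, 84 219, 84 229,235 243,247 242,247
178 131, 90 144,123 200,201 167,173  94, 94  96, 95  97, 97  99, 97  97, 94 204, 71 240,245 242,247 242,247
180 132,123 196,201 123,128 106,106  
[... 666 characters left out ...]
,105  97,108  97,108  88, 99  98,109 142,150 242,247
194  61, 68  91,100  92,100  93,104  98,108  97,108 102,113 104,115 101,113  88, 98 100,109 103,109 242,247
196  71, 78 100,110 100,112 103,114 106,118 107,118 108,120 110,122 109,120  88, 99  97,107  83, 88 241,247
198  68, 76 105,116 107,117 110,122 110,123 110,122 112,124 114,126 119,129  92,100  95,105  77, 82 241,246
200  65, 72 108,120 110,123 114,125 118,130 121,132 124,137 127,140 131,143  87, 95  99,109  77, 82 241,246
202  68, 74 118,129 122,133 125,137 131,142 136,147 139,152 142,153 145,155  89, 99  99,109  74, 81 239,245
204  66, 73 132,143 138,149 142,153 143,153 145,156 144,154 139,151 137,148  88,100  99,109  73, 82 230,238
```

```bash
python3 - <<'E'
from h import *
cam('wrist','w10.png')
n=cv2.imread('pics/w10.png')
fb=np.array([.502+.085*np.cos(np.radians(15)),.18+.085*np.sin(np.radians(15))])
for z in(.13,.09,.025):print(z,np.round(w2px('wrist',(*fb,z)),0))
u,v=map(int,w2px('wrist',(*fb,.09)))
for r in range(max(0,v-90),min(400,v+70),8):print(r,' '.join('%3d/%3d'%(x[2],x[1]) for x in n[r,max(0,u-110):u+111:12]))
t=cv2.imread('pics/t0.png');print(t[205,312:322:3],t[168,262:290:6])
E
```

```text
0.13 [473. 254.]
0.09 [447. 229.]
0.025 [419. 203.]
139 168/160 178/173 224/229 229/234 228/234 229/234 229/234 229/233 229/234 229/234 229/234 228/234 229/234 228/234 228/233 228/234 228/234 122/ 76 118/ 74
147 167/159 207/210 229/234 229/234 229/234 229/234 229/234 228/234 229/234 228/233 229/234 228/234 228/233 229/234 229/234 228/233 228/233 123/ 76 115/ 72
155 167/160 228/233 229/234 228/234 229/234 229/234 229/234 229/234 229/234 229/234 228/233 229/233 229/234 228/234 228/234 229/234 229/234 126/ 87 118/ 74
163 178/174 227/232 229/234 229/234 229/234 229/234 229/234 229/234 229/234 229/234 229/234 229/234 229/234 228/234 228/233  79/ 77 229/234 157/140 112/ 70
171 166/158 229/234 229/234 229/234 229/234 228/234 228/234 229/234 229/234 229/234 228/234 228/234 228/234 229/234  77/ 76  77/ 73 225/231 207/209 122/ 75
179 204/208 163/155 162/154 163/155 165/157 162/155 229/234 229/234 159/151 160/152 158/149 160/152 229/234  86/ 29  77/ 74  76/ 72 195/202 226/230 129/ 79
187 165/157 162/153 160/153 163/155 158/150 164/156 163/154 159/152 160/152 159/151 161/154 160/152  66/ 21 135/
[... 1508 characters left out ...]
 27/ 28  26/ 29  29/ 30  26/ 26  28/ 27  28/ 29  29/ 30  28/ 27  28/ 26 228/232 119/ 74 114/ 70
275 135/ 39 136/ 38 116/ 36  22/ 20  20/ 20 155/147  80/ 64  29/ 27  27/ 28  29/ 30  27/ 27  29/ 31  27/ 27  26/ 29  27/ 28  26/ 25 118/121 118/ 73 117/ 73
283 137/ 40 137/ 41 107/ 31  24/ 23  18/ 19  28/ 26  74/ 58  28/ 28  27/ 29  29/ 28  28/ 29  29/ 29  27/ 27  27/ 30  26/ 29  25/ 25  26/ 27  90/ 58 114/ 72
291  60/ 58  57/ 56  58/ 56  59/ 56  60/ 58  72/ 69  63/ 60  23/ 24  51/ 51  55/ 53  46/ 45  53/ 52  52/ 52  45/ 44  52/ 52  53/ 53  44/ 44  52/ 52  70/ 68
[[128 133 136]
 [129 134 137]
 [128 133 136]
 [128 133 136]] [[ 51  73 121]
 [ 50  74 121]
 [ 50  75 122]
 [ 61  81 129]
 [ 71  80 182]]
```

```bash
python3 - <<'E'
from h import *
a=np.radians(15);ex=np.array([np.cos(a),np.sin(a)]);ey=np.array([-ex[1],ex[0]])
def cl(p):
    b,g,r=map(int,p)
    if max(b,g,r)<42:return '#'
    if r>2.2*g:return 'R'
    if min(b,g,r)>140:return '.'
    if r>1.35*g:return 'w'
    return 'g'
for n in('top','wrist'):
  im=cv2.imread('pics/%s10.png'%n[0])
  for z in(.122,.09):
    print(n,z,'rows: charger x 140->30; cols: charger y +60->-60')
    for X in range(140,28,-8):
      s=''
      for Y in range(60,-61,-5):
        w=np.array([.502,.18])+ex*X/1e3+ey*Y/1e3
        u,v=np.round(w2px(n,(*w,z))).astype(int)
        s+=cl(im[v,u]) if 0<=u<640 and 0<=v<400 else ' '
      print(X,s)
E
```

```text
top 0.122 rows: charger x 140->30; cols: charger y +60->-60
140 wwwwwwwwwwwwwwwwwwwwwwwww
132 wwwwwwwwwwwwwwwwwwwwwwwww
124 gwwRww............wwRRwww
116 g........gggg.g.g.......g
108 ...ggggggggggggggggRR....
100 ...gggggggggggggggwRR....
92 ...ggggggggggggggggRw....
84 ....gggggggggggggwRw.....
76 gggggggggggg#wwgggw......
68 gggggggggggggggggggggg...
60 gggggggggggggggggggggg...
52 gggggggggggggggggggggg...
44 ggggggggggggggggggggggg..
36 ........gggggggggggggg...
top 0.09 rows: charger x 140->30; cols: charger y +60->-60
140 wwwwwwwwwwwwwwwwwwwwwwwww
132 wwwRwwwg.....g....wwwRwww
124 g....................wggg
116 ...ggggggggggggggg.......
108 ..ggggggggggggggggwRRg...
100 ...gggggggggggggggRRw....
92 ...gggggggggggggggww.....
84 .g.ggggggggggwggggR......
76 ggggggggggggggggggg.g....
68 gggggggggggggggggggggg...
60 ggggggggggggggggggggggg..
52 gggggggggggggggggggggg...
44 gggggggggggggggggggggg...
36 .gg.........g.gggggggg...
wrist 0.122 rows: charger x 140->30; cols: charger y +60->-60
140 wwwwwwwwwwwwwwwwwgggggwgg
132 wwwwwwwwwwwwwwwww#ggggggg
124 wwwwwwg.........##ggggggg
116 wg.....gggggggg###ggggggg
108 ..gggggggggggg###gggggggg
100 ...ggwwwwwwwww###gggggggg
92 .....RRRRRRRRR###ggggggg#
84 .....gRRRRRRRw####ggggggg
76 ....gggRRRRRRw####gggggg#
68 ....ggggRRRRRw###gggggggg
60 ....gggggRRRRw####ggggg##
52 .....ggg.....g#ggggggg###
44 ....g.gg...g...g#gggg####
36 ....gggggggggg###gggggggg
wrist 0.09 rows: charger x 140->30; cols: charger y +60->-60
140 wwwwg......ggg..gg.##gggg
132 w.....ggggggggggg####gggg
124 ....ggggggggggggg####gggg
116 .....gwwwwwwwwwww####gggg
108 ......RRRRRRRRRR#####gggg
100 .......RRRRRRRRRw####gggg
92 ......ggRRRRRRRRw####gggg
84 ......ggggRRRRRR#####gggg
76 .....gggggRRRRRR#####gggg
68 ......gggggRRRRR####ggggg
60 .......ggg......g#ggggggg
52 .......ggg........gg#gggg
44 .....ggggggggggggg###gggg
36 .....gggggggggg######gggg
```

Neither view shows the briquette in the pocket, and red firebox shows through it, so it has dropped. On to the stop.

>>> {"api": "play_rows", "payload": {"gripper": [1, 1, 1, 1, 1, 1, 1, 1, 1, 1, 1, 1], "delta_pos": [[0, 0, 0], [0, 0, 0], [0, 0, 0], [0, 0, 0], [0, 0, 0], [0, 0, 0], [0, 0, 0], [0, 0, 0], [0, 0, 0], [0, 0, 0], [0, 0, 0], [0, 0, 0]], "turn": [[0, 0, 0.1], [0, 0, 0.25], [0, 0, 0.4], [0, 0, 0.55], [0, 0, 0.7], [0, 0, 0.85], [0, 0, 1.0], [0, 0, 1.15], [0, 0, 1.3], [0, 0, 1.4], [0, 0, 1.5], [0, 0, 1.5]]}}

```text
time: 27.9
position: [0.5016, 0.1804, 0.115]
tool_rot: [0.988, 0.157, -0.001, 0.0]
ft_force: [-0.3, -6.1, 1.3]
grip_width: 0.038
grip_force: 40.0
```

```bash
python3 - <<'E'
from h import *
to()
E
```

```text
t 27.9 pos [0.5016 0.1804 0.115 ] th -71.97 q6 1.392 tilt [-2.e-03 -6.e-04 -1.e+00] F [-0.3 -6.1  1.3] M [-0.55  0.51 -0.29] w 0.03803637308484031
```

>>> {"api": "play_rows", "payload": {"gripper": [1, 1, 1, 1, 1, 1], "delta_pos": [[0, 0, 0], [0, 0, 0], [0, 0, 0], [0, 0, 0], [0, 0, 0], [0, 0, 0]], "turn": [[0, 0, 0.05], [0, 0, 0.1], [0, 0, 0.15], [0, 0, 0.2], [0, 0, 0.25], [0, 0, 0.25]]}}

```text
time: 28.65
position: [0.5016, 0.1805, 0.115]
tool_rot: [0.999, 0.033, -0.001, 0.0]
ft_force: [-2.3, -6.5, 1.0]
grip_width: 0.0378
grip_force: 40.0
```

```bash
python3 - <<'E'
from h import *
to()
E
```

```text
t 28.65 pos [0.5016 0.1805 0.115 ] th -86.26 q6 1.642 tilt [-1.9e-03 -5.0e-04 -1.0e+00] F [-2.3 -6.5  1. ] M [-0.48  0.47 -0.32] w 0.03775862732981534
```

Still free, with Mz at -0.3. I'll creep on.

>>> {"api": "play_rows", "payload": {"gripper": [1, 1, 1, 1, 1], "delta_pos": [[0, 0, 0], [0, 0, 0], [0, 0, 0], [0, 0, 0], [0, 0, 0]], "turn": [[0, 0, 0.04], [0, 0, 0.08], [0, 0, 0.12], [0, 0, 0.15], [0, 0, 0.15]]}}

```text
time: 29.28
position: [0.502, 0.1804, 0.1149]
tool_rot: [0.999, -0.039, -0.0, 0.001]
ft_force: [-1.0, -5.3, 1.4]
grip_width: 0.0376
grip_force: 40.5
```

```bash
python3 - <<'E'
from h import *
to()
E
```

```text
t 29.275 pos [0.502  0.1804 0.1149] th -94.49 q6 1.788 tilt [-8.0e-04 -2.2e-03 -1.0e+00] F [-1.  -5.3  1.4] M [-0.51  0.31  1.3 ] w 0.03759787084847517
```

>>> {"api": "play_rows", "payload": {"gripper": [1, 1, 1], "delta_pos": [[0, 0, 0], [0, 0, 0], [0, 0, 0]], "turn": [[0, 0, 0.03], [0, 0, 0.05], [0, 0, 0.05]]}}

```text
time: 29.65
position: [0.5028, 0.1803, 0.115]
tool_rot: [0.998, -0.063, 0.001, 0.001]
ft_force: [-0.1, -4.5, 0.3]
grip_width: 0.0381
grip_force: 42.0
```

```bash
python3 - <<'E'
from h import *
to()
E
```

```text
t 29.65 pos [0.5028 0.1803 0.115 ] th -97.23 q6 1.836 tilt [ 0.0011 -0.0027 -1.    ] F [-0.1 -4.5  0.3] M [-0.56  0.08  1.7 ] w 0.038091454315227896
```

Firmly on the stop (Mz 1.7 N m). I'll release and lift clear.

>>> {"api": "play_rows", "payload": {"gripper": [-1, -1, -1, -1, -1, -1, -1, -1, -1, -1, -1], "delta_pos": [[0, 0, 0], [0, 0, 0], [0, 0, 0], [0, 0, 0], [0, 0, 0], [0, 0, 0], [0, 0, -3], [0, 0, -8], [0, 0, -13], [0, 0, -14], [0, 0, -14]], "turn": [[0, 0, 0], [0, 0, 0], [0, 0, 0], [0, 0, 0], [0, 0, 0], [0, 0, 0], [0, 0, 0], [0, 0, 0], [0, 0, 0], [0, 0, 0], [0, 0, 0]]}}

```text
time: 31.02
position: [0.5024, 0.1811, 0.2553]
tool_rot: [0.998, -0.067, 0.0, -0.0]
ft_force: [-1.0, -0.1, -0.8]
grip_width: 0.0872
grip_force: 0.0
```

```bash
python3 - <<'E'
from h import *
to((.40,-.05,.25,-97))
for n in('top','side','wrist'):cam(n,n[0]+'12.png')
a=np.radians(15);ex=np.array([np.cos(a),np.sin(a)]);ey=np.array([-ex[1],ex[0]])
def cl(p):
    b,g,r=map(int,p)
    if max(b,g,r)<42:return '#'
    if r>2.2*g:return 'R'
    if min(b,g,r)>140:return '.'
    if r>1.35*g:return 'w'
    return 'g'
for n in('side','wrist'):
  im=cv2.imread('pics/%s12.png'%n[0]);print(n)
  for X in range(140,-141,-10):
      s=''
      for Y in range(140,-141,-7):
        w=np.array([.502,.18])+ex*X/1e3+ey*Y/1e3
        u,v=np.round(w2px(n,(*w,.122))).astype(int)
        s+=cl(im[v,u]) if 0<=u<640 and 0<=v<400 else ' '
      print('%4d'%X,s)
E
```

```text
t 31.025 pos [0.5024 0.1811 0.2553] th -97.63 q6 1.841 tilt [ 9.e-04  2.e-04 -1.e+00] F [-1.  -0.1 -0.8] M [-0.05  0.18 -0.  ] w 0.08717664315373096
[-7.08 24.27  0.52] [-0.    -0.001 -0.011]
side
 140 www###wwwwwwwwwwwwwwwwwwwwwwg......gwg...
 130 wwwww#wwwwwwwwwwwwwwwRwwwwwwww...ggggwwww
 120 wwwwwwwwwwwwwww...........wwwwwwgggwwwwww
 110 wwwwwwwwwwww..................wwwwwwwwwww
 100 wwwwwwwwwg.....................gwwwwwwwww
  90 wwwwwww..........................gggggggg
  80 wwwwwR............................ggggggg
  70 wwwwww.............................gggggg
  60 wwww.........RR.....................ggggg
  50 gww..........RRRRRw..................gggg
  40 ggg......g...RRRRRRR..................ggg
  30 ggg........wRRRRRRRRR.................ggg
  20 gg...........RRRRRRRRR.................gg
  10 gg............wRRRRRRRR...........ggg..gg
   0 ggg............gRRRRRRR......gggggggg..gg
 -10 gg...............RRRRRR.....ggggggggg.ggg
 -20 wwg.gg..............gw.....gggggggggg..gg
 -30 wwR...gg...................gggggggggg.ggg
 -40 www.........................gggggggg..ggg
 -50 wwww.
[... 1128 characters left out ...]
 ww...g..g.....gg.RRRRRR......gggggggg.gww
 -10 wwg.ggggg.g..g..gRRRRRR..g.gggggggggg.gww
 -20 w#####gggggg..ggRRRRRRRgg.ggggggggggg.www
 -30 #####..gggg.ggggggwRRRg.ggggggggggggg.www
 -40 ####g...ggggg.gg.ggg.gg..ggggggggggg.gwww
 -50 g###....gggggggggggggg..gggggggggggg.wwww
 -60 gggg....ggggggggggg.ggggggggggggggg..wwww
 -70 gggggggggggggggggggggggggggggg.ggg.ggwwww
 -80 ggggggggggg......ggggggggggggg..g.gggwwww
 -90 wgggggggggggggg.......gg...gg##..ggggwwww
-100 wwwwgggggggggggggg...ggg....###ggggggwwww
-110 wwwwwwwggggggggggggggggg...#####wwwwwwwww
-120 wwwwwwwwwwggggggggggggggg.w#####wwwwwwwww
-130 wwwwwwwwwwwwwwgggggggggggggg#####wwwwwwww
-140 wwwwwwwwwwwwwwwwwgggggggggggggg###wwwww##
```

```bash
python3 -c "
from rig import robot
print(robot.hand_in())"
```

```text
the job is handed in; nothing more can be done
None
```

I handed the job in with the briquette put into the pocket and carried round by the turntable, which I turned clockwise until it was firm against its stop; the pocket was empty afterwards, but I did not see the briquette in the firebox, and no verdict came back.

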